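Close and lock the hatching trough's sliding cover

ROBOT

A 6-joint arm with a two-finger parallel gripper is mounted at the origin on the work surface. World frame = base frame: x ahead of the robot, y to its left, z up, the work surface at z = 0. Lengths are in m, angles in rad, forces in N, time in s.
With the tool pointing down it reaches from about 0.325 to 0.9 m from the base axis. Payload 6.1 kg.
Tool frame: the origin (TCP) lies between the finger pads; the fingertips stand 8 mm ahead of it and the grasp point (between the pads) lies 11 mm behind it; z points along the fingers, y is the line along which they close (so a half turn about z gives the same grasp; the last joint's range is limited). The gripper opens to 85 mm and grips with 20 to 120 N. Pads are 22 mm wide; open, the fingers measure 114 mm over their backs; the gripper's body (76 mm by 85 mm) begins 54 mm behind the grasp point. The pads swing forward as they close: fully open they stand 13 mm farther back than shut.
Start: joints at [-1.475, 0.22, 1.526, -0, 1.395, -0.126], TCP at [0.137, -0.61, 0.239] pointing down, gripper open.
Joint ranges: [-2.98, 2.98], [-0.91, 2.08], [0.09, 2.57], [-1.24, 4.39], [0.2, 2.65], [-2.68, 2.68]. Speed limits (rad/s): [2.57, 2.57, 3.01, 3.14, 3.14, 3.14].

INTERFACE

Orientations are given as a unit quaternion [w, x, y, z].
In Python, from station import env, fingers, kin, monitor, imaging, order gives the robot as it stands. The module is installed in compiled form; this text tells all that it offers. Calls block until the motion is done:
- env.movep(position, orientation): joint-space move of the TCP to a pose.
- env.move_straight(position, frame=None, vel=0.15, force_limit=None): straight line of the TCP; frame=None keeps the orientation; vel is the mean speed in m/s. With force_limit (N) it stops when the force on the tool has changed by that much, and returns True; else False.
- env.move_joints(angles): joint-space move.
- fingers.gripper_to(opening): opening from 0.0 (shut) to 1.0 (fully open); the grip force is fixed at half the most; returns when the fingers have stopped.
- env.hold(seconds).
- kin.solve_ik(position, orientation): joint angles nearest the present ones, or None.
- monitor.read_state(): the state.
- imaging.grab_frame(name): name is "side" or "top"; returns the picture (480x640x3 uint8, red, green, blue); there is no depth.
- imaging.get_calibration(name): a dict with "fx", "fy", "cx", "cy" (pixels), "k1" (the pictures are not rectified: a ray, as slopes to the right and down, at radius r is drawn at 1 + k1 r^2 times it, then the intrinsics apply), "rvec" (rotation vector, rad) and "tvec" (3), from world to camera coordinates, as OpenCV has them. Camera axes: x right, y down, z forward; pixel columns grow to the right and rows downward; lengths in m; the calibration is good to about 2 mm. A picture is of the moment at which its call begins. get_calibration takes no time and is no camera call.
A pose or a line that the arm cannot do raises env.PlanningError and nothing moves.
- order.close_job(): hands the job in; it is judged then, once.
The state is a dict: "clock": time; "joints": joint angles; "joint_velocities": joint speeds; "joint_efforts": joint torques, N m; "ee_pos": TCP position; "eef_rot": TCP orientation; "force": force on the tool from outside, world axes, zero at the start; "torque": the same for the moment, N m; "grip_width": opening from 0.0 (shut) to 1.0 (fully open); "gripper_force": force on a finger pad.
Only numpy, scipy, OpenCV 4.12 (cv2) and the standard library are available. Lean on these libraries where they do the work, as an engineer would, in place of code of your own. Each camera call takes 0.05 s, during which the arm holds its last target. There are 200 camera calls.

TASK

Slide the chequer-plate cover of the hatching trough fully home against the fixed end cover, square and with no gap; it is sticky in its two tracks and racks and jams if it is shoved at one end only. Then lock it with its quarter-turn fastener: line the wing up with the slot below (wing across the trough), push it down through, and give it a quarter turn so that it stays down with the wing pointing along the trough. Let go, and leave the beaker, the jar and the dish where they are.

Things in the scene. Friction and masses are not known exactly. Their poses are not given: they have to be found in the camera images.
- trough: White plastic hatching trough, 550 long x 380 wide, fixed on the bench. Origin: on the bench, under the middle of the sliding cover's home place. x = along the trough, the way the cover slides shut (away from the robot), y = across to the left, z up. An aluminium C-track runs along each rim: lips' top at z = 170 mm, y = +-165 to +-187 mm. Nearer the robot than the cover the trough is open.
- cover: Sliding cover: chequer plate 180 (along x) x 320 wide, 0.6 to 0.95 kg, captive in the tracks. Origin: its middle, 26 mm below its top (top at z = 182 mm of the trough); axes as the trough's. Starts 35 to 55 mm short of home; home at the trough's x = 0. Sticky: 5 to 10 N to slide evenly; with 3 mm side play, pushed at one end only it turns up to 0.055 rad off square (that lug 14 mm ahead) and jams.
- stop (a point): Middle of the edge of the fixed aluminium end cover, at x = +90, z = 182 mm of the trough (its top, level with the sliding cover's top). The end cover reaches from here to x = +300 mm. The sliding cover is home when its leading edge meets this edge over its whole width.
- lug_left (a point): Upright push lug at the left (+y) end of the cover's edge nearest the robot: plate 44 wide (y), 30 high, 4 thick. The point: centre of its face on the robot's side, 15 mm above the cover's top, 80 mm behind and 125 mm left of the cover's middle; at x = -80 mm of the trough when home. Axes as the cover's. Behind it is free room down to the cover's level.
- lug_right (a point): The same lug at the right (-y) end of that edge, 125 mm right of the cover's middle; also at x = -80 mm of the trough when home.
- wing_grip (a point): Centre of the fastener's black wing grip: 44 long (its x), 10 thick (its y), 30 high, straight sides; a steel collar 18 across, 5 high, is directly below it. At rest this point is 35 mm above the cover's top (collar's underside 15 mm above it). Captive in the cover, 62 mm ahead and 80 mm left of its middle. A 26 x 6 x 5 mm cross bar on its shank, under the cover, lies parallel with the wing.
- wing (a joint): Turn of the wing relative to the cover, rad, growing anticlockwise seen from above; 0 = wing along the trough, +-pi/2 = across it, in line with the slot (within about 0.2 rad). Slight friction, no stops, either way round is the same; starts between -1.1 and 1.1.
- stud (a joint): How far the fastener is pushed down, m: 0 = up, held by a spring (3.5 N; 8.4 N at full travel, 0.014). With the cover home but the wing out of line it stops on the receptacle at about 0.002; in line it goes through; turned away from the slot beyond 0.011 it cannot rise, and rests at about 0.011 when let go. Not turned, it springs back up.
- slot (a point): Centre of the slot in the top of the steel receptacle on the trough's cross bar: x = +62, y = +80, z = 170 mm of the trough (12 mm below the cover's top); hidden by the cover when home. Slot 36 mm across the trough (y) x 13 mm along it (x). Axes as the trough's.
- beaker_mid (a point): Bystander: clear plastic beaker, 72 across, 85 high, standing on the fixed end cover; the point is half-way up.
- jar_mid (a point): Bystander: amber jar with black cap, 68 across, 105 high, on the bench to the right; the point is half-way up.
- dish_mid (a point): Bystander: white plastic dish 210 x 120, 45 high, on the bench to the left; the point is half-way up.

How it is judged:
By the outcome, as a careful person would: the job done as asked, in the order asked, and still so for the second after the job is handed in, with the robot touching nothing.
It also fails if it takes over 67 s, if anything falls off the work surface, if the arm or the gripper's body presses on something with over 40 N, if the wrist force passes 120 N, or if a joint passes its speed limit or range.

## Working session

There is one attempt and no reset: what is moved stays moved. The work goes in short steps, each a Python script; the robot and the scene stay as the last script left them, time stands still between calls to the robot, and variables do not carry over. Pictures are saved under pics/ and viewed, at most 10 in all, crops included, and the job is handed in when it is done.

```bash
mkdir -p pics
python3 - <<'E'
from station import env, fingers, kin, monitor, imaging, order
import cv2
for n in("top","side"):
    cv2.imwrite(f"pics/{n}0.png",imaging.grab_frame(n)[:,:,::-1]); print(imaging.get_calibration(n))
s=monitor.read_state(); print(s)
E
```

```text
{'fx': 585.4487559899419, 'fy': 585.4487559899419, 'cx': 322.41480656167516, 'cy': 242.34179470320484, 'k1': -0.15595556097210203, 'rvec': array([ 2.16203963, -2.2009687 ,  0.05915909]), 'tvec': array([0.02991832, 0.63150913, 1.84825406])}
{'fx': 513.4725566437587, 'fy': 513.4725566437587, 'cx': 317.36164690431593, 'cy': 238.35007407930593, 'k1': -0.10749785751356615, 'rvec': array([ 0.05790169, -2.74599799,  1.45953026]), 'tvec': array([0.63578979, 0.13543446, 1.32563722])}
{'clock': 0.1, 'joints': array([-1.47513523e+00,  2.21121469e-01,  1.52751138e+00,  3.51238434e-05,
        1.39469537e+00, -1.26093977e-01]), 'joint_velocities': array([-0.00074836, -0.00141724, -0.0016861 , -0.00196881, -0.00231677,
        0.0002544 ]), 'joint_efforts': array([ 2.72715064e-03, -4.98237884e+01, -3.90549016e+01, -9.18364503e-05,
        5.64195332e-03,  1.60079429e-05]), 'ee_pos': array([ 0.13742362, -0.60915962,  0.23831683]), 'eef_rot': array([-8.67422226e-04,  9.93859348e-01,  1.10647379e-01,  3.04897343e-05]), 'force': array([ 0.28403268, -0.43244769,  0.53265481]), 'torque': array([ 0.01728377,  0.0169602 , -0.0034828 ]), 'gripper_force': 0.0, 'grip_width': 0.9946025029328244}
```

View pics/top0.png

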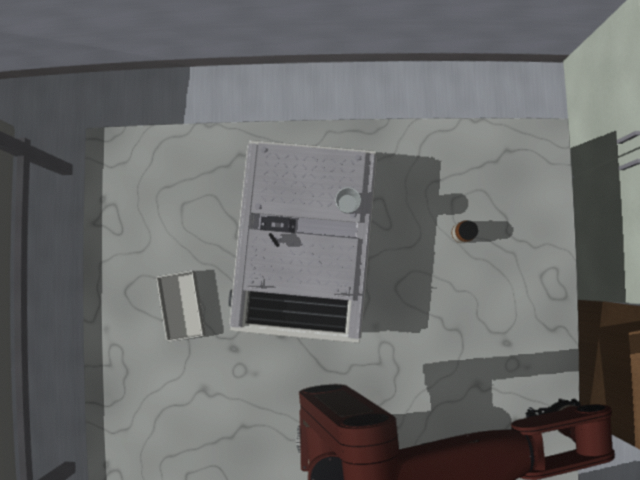

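View pics/side0.png

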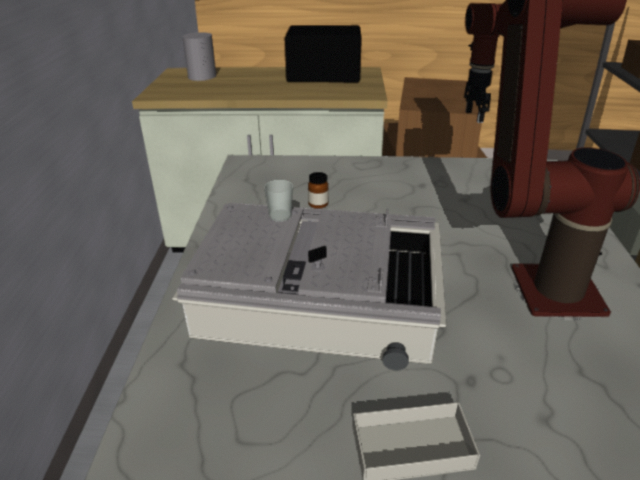

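The top view shows the trough spanning about (232–375, 142–340), the gap with the slot plate at (278,223), the wing at (275,240), lugs at about (263,282) and (343,293), and the beaker at (348,200). The side view shows the wing at (318,254) and the left lug at (379,278). I'll enlarge both.

Run:
```python
import cv2
a=cv2.imread("pics/top0.png")[140:345,225:385]; a=cv2.resize(a[60:170],None,fx=5,fy=5,interpolation=cv2.INTER_CUBIC); cv2.imwrite("pics/topc.png",a) # x=225+u/5,y=200+v/5
b=cv2.imread("pics/side0.png")[200:320,270:430]; cv2.imwrite("pics/sidec.png",cv2.resize(b,None,fx=5,fy=5,interpolation=cv2.INTER_CUBIC))
```

```text
(no output)
```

View pics/topc.png

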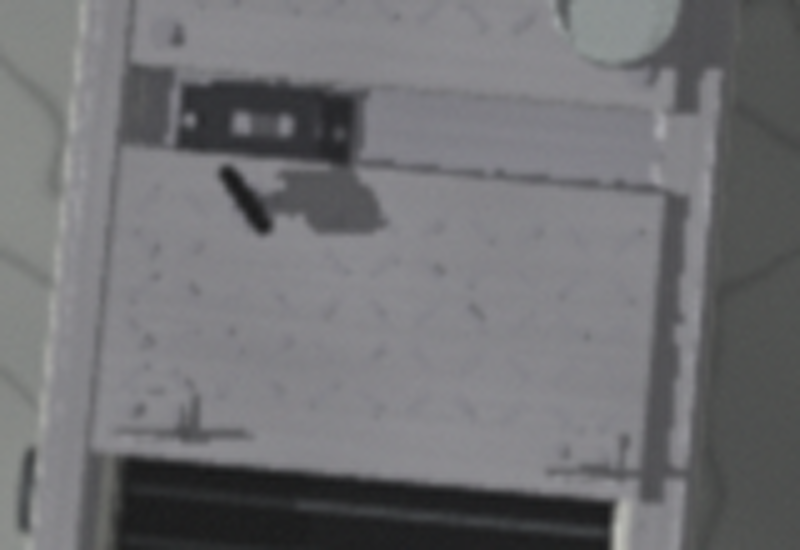

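View pics/sidec.png

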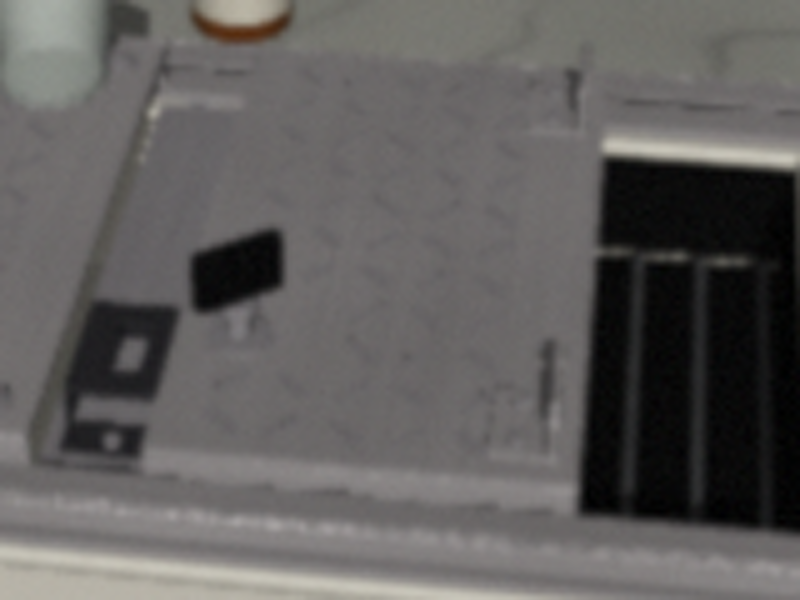

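The enlarged views give these points. In the top crop: slot (262,123), end-cover edge (133,68)–(660,105), cover front edge (122,148)–(665,190), cover rear edge (95,450)–(630,498), wing (227,170)–(265,232). In the side crop: slot (131,353), wing top edge (192,258)–(282,230). Next I'll fit trough and cover poses to them.

```bash
cat > h.py <<'E'
import numpy as np, cv2
from station import env, fingers, kin, monitor, imaging, order
from scipy.spatial.transform import Rotation as R
from scipy.optimize import least_squares
C={n:imaging.get_calibration(n) for n in("top","side")}
def proj(n,P):
    c=C[n]; K=np.array([[c["fx"],0,c["cx"]],[0,c["fy"],c["cy"]],[0,0,1]])
    return cv2.projectPoints(np.atleast_2d(P).astype(float),c["rvec"],c["tvec"],K,np.array([c["k1"],0,0,0]))[0][:,0]
def rz(a): return np.array([[np.cos(a),-np.sin(a),0],[np.sin(a),np.cos(a),0],[0,0,1]])
def T(p,l): return np.array([p[0],p[1],0])+rz(p[2])@np.array(l,float)
def down(yaw): # tool z down, tool x axis at world yaw, closing line across it
    q=(R.from_euler("z",yaw)*R.from_euler("x",np.pi)).as_quat(); return np.array([q[3],*q[:3]])
E
cat > fit.py <<'E'
from h import *
t=lambda u,v:(225+u/5-.4,200+v/5-.4); s=lambda u,v:(270+u/5-.4,200+v/5-.4)
def obs(p):
    x,y,a,d,ca,w=p; tr=(x,y,a); cp=T(tr,[d,0,0]); cv=(cp[0],cp[1],a+ca); g=T(cv,[.062,.08,0]); wg=(g[0],g[1],a+ca+w)
    L=[("top",t(262,123),T(tr,[.062,.08,.17])),("top",t(133,68),T(tr,[.09,.160,.182])),("top",t(660,105),T(tr,[.09,-.160,.182])),
     ("top",t(122,148),T(cv,[.09,.160,.182])),("top",t(665,190),T(cv,[.09,-.160,.182])),("top",t(95,450),T(cv,[-.09,.160,.182])),("top",t(630,498),T(cv,[-.09,-.160,.182])),
     ("top",t(227,170),T(wg,[.022,0,.232])),("top",t(265,232),T(wg,[-.022,0,.232])),
     ("side",s(131,353),T(tr,[.062,.08,.17])),("side",s(192,258),T(wg,[.022,0,.232])),("side",s(282,230),T(wg,[-.022,0,.232])),("side",s(582,512),T(cv,[-.09,.16,.182]))]
    return np.array([proj(n,P)[0]-o for n,o,P in L])
r=least_squares(lambda p:obs(p).ravel(),[.65,.05,0,-.045,0,.5],loss="soft_l1")
print(r.x.round(4)); print(obs(r.x).round(1))
np.save("fit.npy",r.x)
E
python3 fit.py
python3 - <<'E'
from h import *
x,y,a,d,ca,w=np.load("fit.npy"); tr=(x,y,a)
for l in([d-.09-.03,0,.25],[d-.09-.03,0,.165],[-.12,.125,.2],[.062,.08,.21]):
    p=T(tr,l); print(p.round(3),[ (k, None if (j:=kin.solve_ik(p,down(a+k))) is None else j.round(2)) for k in(0,np.pi,np.pi/2,-np.pi/2)])
E
```

```text
[ 0.6074  0.0787 -0.0896 -0.0493 -0.0101  0.6556]
[[-1.   0.6]
 [-1.8 -0.1]
 [ 1.5  0.1]
 [-0.6  0. ]
 [-0.4  0.5]
 [-0.7  0.9]
 [ 1.7  0.5]
 [-1.2 -0.4]
 [-0.5  0.2]
 [-0.5 -1.2]
 [-0.3 -0.9]
 [-0.2 -1.2]
 [-0.6 -6.3]]
[0.439 0.094 0.25 ] [(0, array([ 0.03, -0.22,  1.95, -0.  ,  1.42,  1.7 ])), (3.141592653589793, array([ 0.03, -0.22,  1.95,  0.  ,  1.42, -1.45])), (1.5707963267948966, array([ 0.03, -0.22,  1.95, -0.  ,  1.42,  0.12])), (-1.5707963267948966, None)]
[0.439 0.094 0.165] [(0, array([ 0.03, -0.14,  2.05, -0.  ,  1.24,  1.7 ])), (3.141592653589793, array([ 0.03, -0.14,  2.05,  0.  ,  1.24, -1.45])), (1.5707963267948966, array([ 0.03, -0.14,  2.05, -0.  ,  1.24,  0.12])), (-1.5707963267948966, None)]
[0.499 0.214 0.2  ] [(0, array([ 0.26,  0.06,  1.78, -0.  ,  1.3 ,  1.92])), (3.141592653589793, array([ 0.26,  0.06,  1.78,  0.  ,  1.3 , -1.22])), (1.5707963267948966, array([ 0.26,  0.06,  1.78, -0.  ,  1.3 ,  0.35])), (-1.5707963267948966, None)]
[0.676 0.153 0.21 ] [(0, array([ 0.11,  0.4 ,  1.36, -0.  ,  1.38,  1.77])), (3.141592653589793, array([ 0.11,  0.4 ,  1.36,  0.  ,  1.38, -1.37])), (1.5707963267948966, array([ 0.11,  0.4 ,  1.36, -0.  ,  1.38,  0.2 ])), (-1.5707963267948966, None)]
```

The fit is consistent: trough at (0.607, 0.079) with yaw −0.09, cover 49 mm short, wing at about 0.66. I'll push on the middle of the rear edge with the fingers spread across it, so two contacts keep the cover square.

Run:
```python
from h import *
x,y,a,d,ca,w=np.load("fit.npy"); tr=(x,y,a)
xs=d-.09-.035
env.movep(T(tr,[xs,0,.29]),down(a))
print("desc",env.move_straight(T(tr,[xs,0,.163]),vel=.12,force_limit=10))
f0=monitor.read_state()["force"]
loc=lambda:(rz(-a)@(monitor.read_state()["ee_pos"]-[x,y,0])).round(4)
print(loc())
for xt in(-.12,-.105,-.09):
    h=env.move_straight(T(tr,[xt,0,.163]),vel=.04,force_limit=25)
    s=monitor.read_state(); print(xt,h,loc(),(rz(-a)@(s["force"]-f0)).round(1),s["torque"].round(2),s["clock"])
    if h: break
im=imaging.grab_frame("top")[:,:,::-1]; cv2.imwrite("pics/t1.png",cv2.resize(im[200:310,225:385],None,fx=5,fy=5,interpolation=cv2.INTER_CUBIC))
```

```text
desc False
[-1.737e-01  1.000e-04  1.638e-01]
-0.12 False [-0.1229 -0.0006  0.1624] [-15.7  -2.6   9.7] [-0.41  2.14 -0.21] 5.5167
-0.105 False [-0.1087 -0.001   0.1623] [-16.9  -5.4  11.7] [-0.57  2.46 -0.04] 6.0417
-0.09 True [-0.1043 -0.0008  0.1613] [-2.5  0.2  1.3] [ 0.04  0.2  -0.17] 6.3417
```

View pics/t1.png

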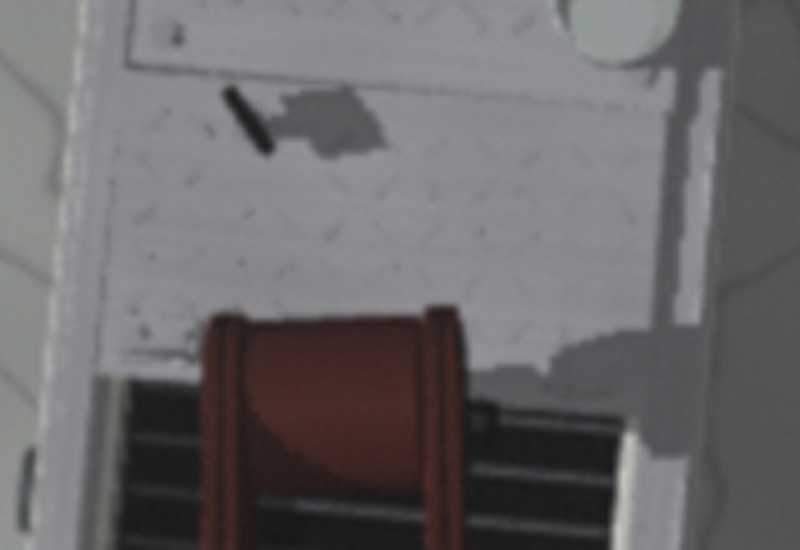

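The cover's leading edge now meets the end-cover edge, with only a thin line at crop (130,67)–(665,108); the wing is at (250,120). To be sure there is no residual gap, I'll seat each lug gently with the shut fingers.

Run:
```python
from h import *
x,y,a,d,ca,w=np.load("fit.npy"); tr=(x,y,a)
loc=lambda:(rz(-a)@(monitor.read_state()["ee_pos"]-[x,y,0])).round(4)
env.move_straight(T(tr,[-.135,0,.165]),vel=.1); env.move_straight(T(tr,[-.135,0,.235]),vel=.2)
fingers.gripper_to(0)
for k in(1,-1):
    env.move_straight(T(tr,[-.125,k*.125,.235]),vel=.2)
    env.move_straight(T(tr,[-.125,k*.125,.198]),vel=.1,force_limit=10)
    f0=monitor.read_state()["force"]
    h=env.move_straight(T(tr,[-.075,k*.125,.198]),vel=.03,force_limit=25)
    s=monitor.read_state(); print(k,h,loc(),(rz(-a)@(s["force"]-f0)).round(1),s["clock"])
    env.move_straight(T(tr,[-.125,k*.125,.2]),vel=.12); env.move_straight(T(tr,[-.125,k*.125,.245]),vel=.2)
env.move_straight(T(tr,[-.2,-.125,.3]),vel=.25); fingers.gripper_to(.6)
for n,(u,v) in dict(top=(225,180),side=(230,190)).items():
    im=imaging.grab_frame(n)[:,:,::-1]; cv2.imwrite(f"pics/{n}2.png",cv2.resize(im[v:v+120,u:u+160],None,fx=5,fy=5,interpolation=cv2.INTER_CUBIC))
print(monitor.read_state()["clock"])
```

```text
1 True [-0.0897  0.126   0.197 ] [-0.8 -1.4 -1.1] 10.6167
-1 True [-0.0947 -0.1252  0.197 ] [-0.5 -0.5  1.2] 14.4417
16.3833
```

View pics/top2.png

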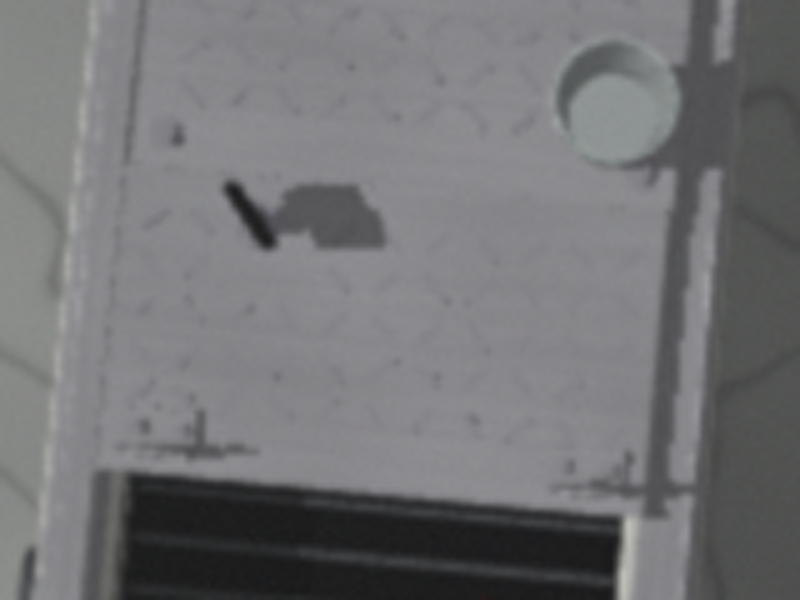

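View pics/side2.png

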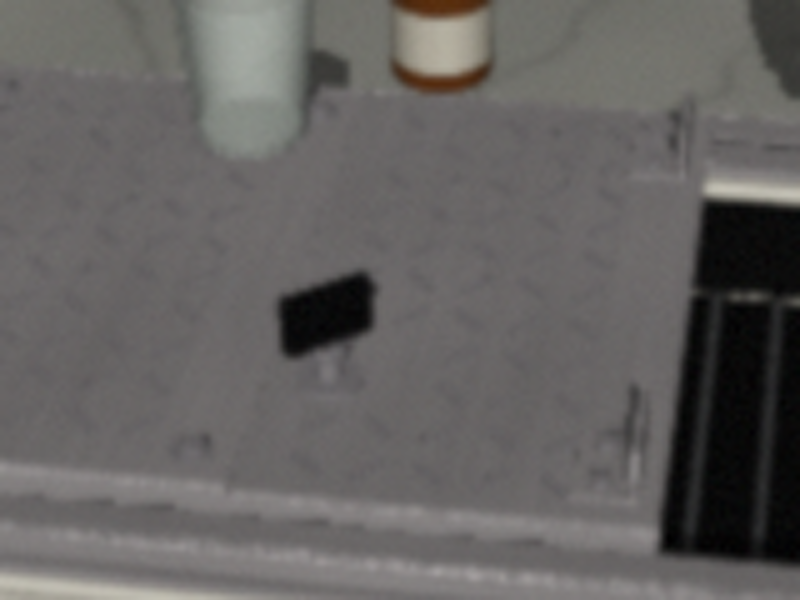

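The cover is home and square: no line remains at the joint. The wing now lies at top crop (232,185)–(270,243) and side crop top edge (281,298)–(369,272). I'll fit its pose, grasp it and turn it across the trough; tilted pads would show as force.

Run:
```python
from h import *
x,y,a,d,ca,w=np.load("fit.npy"); tr=(x,y,a)
t=lambda u,v:(225+u/5-.4,180+v/5-.4); s=lambda u,v:(230+u/5-.4,190+v/5-.4)
def res(p): return np.concatenate([proj(n,T(p,[k*.020,0,.232]))[0]-o for n,k,o in(("top",1,t(232,185)),("top",-1,t(270,243)),("side",1,s(281,298)),("side",-1,s(369,272)))])
r=least_squares(res,[*T(tr,[.062,.08,0])[:2],a+w]); g=r.x; print(g.round(4),res(g).round(1),"pred",T(tr,[.062,.08,0])[:2].round(4),a+w)
np.save("g.npy",g)
z=.213
fingers.gripper_to(.6)
env.movep([g[0],g[1],.31],down(g[2])); print(monitor.read_state()["joints"].round(2))
print(env.move_straight([g[0],g[1],z],vel=.12,force_limit=8))
f0=monitor.read_state()["force"]
fingers.gripper_to(0); env.hold(.2)
S=monitor.read_state(); print(S["grip_width"],S["gripper_force"],(S["force"]-f0).round(1),S["torque"].round(2),S["ee_pos"].round(4),S["clock"])
```

```text
[0.6762 0.1523 0.536 ] [-0.4  0.2 -0.7  0.5  0.1 -0.8 -0.7 -0.8] pred [0.6763 0.1528] 0.5659160878713269
[ 0.11  0.35  1.24 -0.    1.55  1.14]
False
0.10014307580710609 61.41729712486267 [ 0.6 -0.6  2.2] [-0.02 -0.04 -0.02] [0.6765 0.1523 0.2135] 19.4667
```

Run:
```python
from h import *
a=-0.10; g=np.load("g.npy"); z=monitor.read_state()["ee_pos"][2]; p=lambda z:[g[0],g[1],z]
env.movep(p(z),down(a+np.pi/2)); env.hold(.2)
f0=monitor.read_state()["force"]
def rep(l):
    S=monitor.read_state(); print(l,(S["ee_pos"]-[g[0],g[1],z]).round(4),(S["force"]-f0).round(1),S["torque"].round(2),round(S["grip_width"],3),S["clock"]); return S
rep("turned")
print(env.move_straight(p(z-.0145),vel=.02,force_limit=22)); S=rep("down")
if z-S["ee_pos"][2]>.0115:
    env.movep(p(min(z-.0135,S["ee_pos"][2])),down(a+np.pi)); env.hold(.2); rep("locked")
```

```text
turned [ 0.0006 -0.0002  0.0004] [0. 0. 0.] [-0.25 -0.82 -0.03] 0.102 20.5583
False
down [ 0.0007 -0.0002 -0.0132] [-0.1 -1.4  3.9] [-0.38 -0.6   0.  ] 0.106 21.4333
locked [ 0.0012  0.0003 -0.0119] [1.6 0.9 3.4] [-0.1  -0.98  0.02] 0.102 23.0333
```

Run:
```python
from h import *
g=np.load("g.npy"); 
fingers.gripper_to(.5); env.hold(.2)
env.move_straight([g[0],g[1],.31],vel=.15)
env.move_straight([g[0]-.22,g[1]-.15,.34],vel=.25); env.hold(.3)
ims=[]
for n,(u,v) in dict(top=(225,190),side=(250,220)).items():
    im=imaging.grab_frame(n)[:,:,::-1]; ims.append(cv2.resize(im[v:v+60,u:u+160] if n=="side" else im[v:v+60,u:u+160],None,fx=5,fy=5,interpolation=cv2.INTER_CUBIC))
cv2.imwrite("pics/fin.png",np.vstack(ims))
for zz in(.217,.206,.203): print(zz,[ (5*(proj("side",T([g[0],g[1],0],[0,0,zz]))[0]-[250,220]+.4)).round()])
print(monitor.read_state()["clock"])
```

```text
0.217 [array([225., 159.])]
0.206 [array([226., 180.])]
0.203 [array([226., 186.])]
26.1667
```

View pics/fin.png

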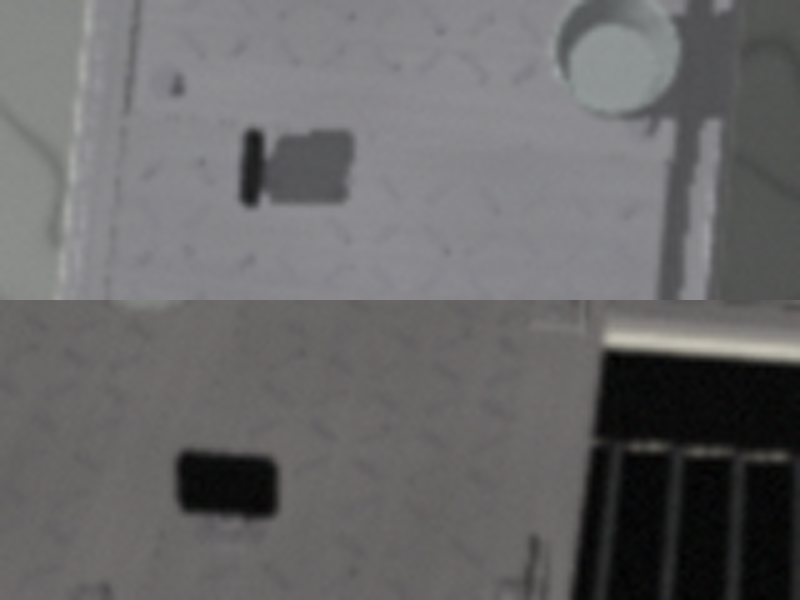

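The wing is centred at side crop (228,184), which matches about 11–12 mm down (z ≈ 0.205). From above it lies along the trough at (252,168), and the joint is still closed. The beaker has not moved, so I'm handing in.

```bash
python3 -c "
from station import order
print(order.close_job())"
```

```text
the job is handed in; nothing more can be done
None
```

The cover is home and square with no visible gap, and the fastener is down and locked with its wing along the trough. The arm is clear, and I handed the job in at about 26 s without touching the beaker, jar or dish.

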